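Open the curd keeper and lock its lid back

ROBOT

A 6-joint arm with a two-finger parallel gripper is mounted at the origin on a cart in front of the work surface, level with it; the furniture and walls round the work are solid. World frame = base frame: x ahead of the robot, y to its left, z up, the work surface at z = 0. Lengths are in mm, angles in rad, forces in N, time in s.
With the tool pointing down it reaches from about 425 to 950 mm from the base axis. Payload 14.7 kg.
Tool frame: the origin (TCP) lies on the centre line of the jaws, within the pads' length; the fingertips stand 22 mm ahead of it and the grasp point (between the pads) lies 3 mm ahead of it; z points along the fingers, y is the direction in which the jaws open and shut (so a half turn about z gives the same grasp; the last joint's range is limited). The gripper opens to 85 mm and grips with 20 to 120 N. Pads are 22 mm wide; open, the fingers measure 114 mm over their backs; the gripper's body (76 mm by 85 mm) begins 54 mm behind the grasp point. The pads swing forward as they close: fully open they stand 13 mm farther back than shut.
Start: joints at [-1.38, 0.48, 1.596, -0, 1.065, -0.047], TCP at [153.134, -631.698, 215.597] pointing down, gripper open.
Joint ranges: [-2.75, 2.75], [-0.82, 2.05], [0.23, 2.67], [-1.56, 4.7], [0.09, 2.69], [-2.92, 2.92]. Speed limits (rad/s): [1.89, 1.89, 2.39, 3.01, 3.01, 3.01].

INTERFACE

Orientations are given as a unit quaternion [w, x, y, z].
In Python, from cell import bot gives the robot as it stands. The module is installed in compiled form; this text tells all that it offers.
- The arm moves only by the tool apply_moves, never from a script. Its argument "commands" is a list of rows, each a list of 3 entries, a list of its own where there are three numbers: the shift along the tool's x, y, z in m, then the turn, a rotation vector about the tool's x, y, z in degrees, then the gripper's target within -1 to 1 (shut at 1, half-way at 0, fully open at -1). In form: [[[tx, ty, tz], [rx, ry, rz], grip], ...]. A call has 1 to 10 rows; each row is the pose to reach, as a shift and turn from the pose measured when the call began, along the tool's axes at that moment; what a row does not reach only later rows make up. A row lasts 1/8 s, in which the tool goes at most 62.5 mm and 10.7 degrees, less where a joint would pass 70% of its speed; a pose out of reach is approached as far as the arm can. A call with a gripper value outside its range is refused whole. The fingers move at their own pace and stop on an object; "squeeze" is the grip in N (left out, the last holds). Time passes only in rows, so rows that repeat a pose let the fingers close. It gives the time, the measured TCP pose, the force and the opening at its end, in the units of the state.
- bot.get_state(): the state, without advancing time (a new reading comes with each control period).
- bot.read_camera(name): name is "scene" or "side" or "wrist"; returns a dict with "pixels" (400x640x3 uint8, red, green, blue), "z_map" (400x640 float32, mm along the optical axis (not along the pixel's ray), 0 where there is no reading), "camera_matrix" (3x3 intrinsics, pixels), "view" (4x4, takes a point from world to camera coordinates); the wrist camera has in their place "T_tool_cam" (4x4, takes a point from camera to tool coordinates, whose origin is the TCP and whose axes are the flange's). Camera axes: x right, y up, looking along -z (the intrinsics and any distortion apply to the point x, -y, -z); pixel columns grow to the right and rows downward; lengths in mm; the calibration is good to about 2 mm. A picture is of the moment at which its call begins: read the wrist's pose just before it.
- bot.finish_job(): hands the job in, once; it reports no verdict.
Trained networks look in a picture, given as the dict that the camera call returned (one of the last four; its "shot" number tells which), for a name from the list of things; names that differ only in an ending like _2 or _b are one class to them, and where a whole thing is asked for, a point or a joint stands for the part that bears it (a point fixed in the world has none). Each returns a list of dicts, best first, with "score" (0 to 1); they miss things now and then, are a little off and sometimes report something else, mostly with a low value. They report only what shows in the picture. A call takes as long as a camera call.
- bot.spot_in(picture, query): "at" ([column, row] as shares, 0 to 1, of the picture: columns of its width, rows of its height, amid what is visible of it).
- bot.place_of(picture, query): "at" ([column, row] as shares, 0 to 1, of the picture: columns of its width, rows of its height: a listed point, or the origin of a listed thing).
The state is a dict: "clock": time; "joints": joint angles; "dq": joint speeds; "tau": joint torques, N m; "eef_pos": TCP position; "tool_rot": TCP orientation; "force": force on the tool from outside, world axes, zero at the start; "torque": the same for the moment, N m; "gripper_width": opening from 0.0 (shut) to 1.0 (fully open).
Only numpy, scipy, OpenCV 4.12 (cv2) and the standard library are available. Lean on these libraries where they do the work, as an engineer would, in place of code of your own. Each camera call takes 0.05 s, during which the arm holds its last target. There are 200 camera calls.

TASK

Open the metal curd keeper for serving: press its snap tab down so that the lid springs free, then push the lid along its rails, off the curd and over the empty deck, all the way to the end stop so that the tab snaps up again behind it and holds it open. Only press and push: do not lift or carry anything, and leave the curd, the cup, the price card and the marker where they are.

Things in the scene. Friction and masses are not known exactly. Their poses are not given: they have to be found in the camera images.
- keeper: Metal curd keeper fixed to the table: open-topped box 290 mm long (its x), 142 wide (y), 55 high, its length roughly across, left of straight ahead. Origin: middle of its underside. The lid slides along +x on side ledges at z = 46 mm, under metal lips at |y| 59 to 71 mm, z 51 to 55 mm; the 118 mm between the lips are open from above. The block at the -x end (x -145 to -137) is 52 mm high.
- well (a point): Middle of the floor of the keeper's well that holds the curd, at keeper x = -67 mm, z = 8 mm. The well reaches from keeper x = -128 to -6 mm.
- stop (a point): Middle of the end stop's face at keeper x = 137 mm, z = 48 mm, where the lid's front edge comes to rest. The end wall is 8 mm thick, 55 mm high. The empty deck before it (keeper x = 0 to 137 mm) has its floor at z = 28 mm.
- tab (a joint): Travel of the snap tab, m: 0 = up (locking), 0.008 = fully down. A spring lifts it; pressing takes 1.3 N (start) to 2.4 N (end), plus 1 to 2.5 N of rubbing while the hook holds the lid. From 0.006 the hook is clear and a spring bar pushes the lid about 7 mm along +x over it; the lid then keeps the tab down when the finger leaves, until the whole lid has passed the hook and the tab snaps up.
- tab_pad (a point): Middle of the top face of the tab's ribbed press pad, at keeper x = 28 mm, y = 0, height 45 mm with the tab up, 37 mm pressed; moves with the tab. The pad is 34 mm wide (y), from keeper x = 9 to 46 mm, and stands free above the deck. The tab's hook, 34 mm wide, is at keeper x = 0.5 to 8.5 mm, its top 6 mm above the pad (51 mm).
- lid: Loose frosted plastic lid, 100 to 160 g: plate 126 mm long (x), 128 wide, 4 thick, with a raised panel 96 x 94 mm, its top 22 mm above the underside. Origin: middle of the underside; axes as the keeper's. Shut: at keeper x = -63 mm, z = 46 mm. Against the end stop: keeper x = 74 mm; from 71.5 mm on the tab can snap up behind it. Slides with under 3 N.
- lid_back (a point): On the lid: middle of the raised panel's upright back face (facing -x), 45 mm behind the lid's origin and 14 mm above the plate's underside; the face is 94 mm wide and reaches from 4 to 22 mm above the underside (50 to 68 mm above the table). The place to push. Behind it the lid's flat rim is 18 mm long.
- curd: Pressed curd disc with fluted rim, 112 mm across, 35 mm high, loose in the keeper's well under the lid; origin under its middle. To be left alone.
- cup: Cup of yellow butterfat, 75 mm across, 80 mm high, on the table off the keeper's -x end; origin under its middle. To be left alone.
- card: Folded price card, 50 x 100 x 55 mm high, on the table off the keeper's +x end; origin under its middle. To be left alone.
- marker: White and green marker, 135 mm long, 16 mm thick, lying on the table off the keeper's +x end; origin under its middle. To be left alone.

How it is judged:
By the outcome, as a careful person would: the job done as asked, in the order asked, and still so for the second after the job is handed in, with the robot touching nothing.
It also fails if it takes over 38 s, if anything falls off the work surface, if the arm or the gripper's body presses on something with over 40 N, if the wrist force passes 120 N, or if a joint passes its speed limit or range.

## Working session

There is one attempt and no reset: what is moved stays moved. The work goes in short steps, Python scripts to look and compute and a tool call to move; the robot and the scene stay as the last step left them, time stands still between calls to the robot, and variables do not carry over. Pictures are saved under pics/ and viewed, about 8 in all and at most 12, crops included, and the job is handed in when it is done.

Besides the shell and the picture viewer there is one more tool, called after "Request:" as name(argument=value, ...), one argument or row to a line, values as JSON. apply_moves: Moves the arm, as the interface text tells. Its arguments: {"type":"object","properties":{"commands":{"type":"array","items":{"type":"array"}},"squeeze":{"type":"number"}},"required":["commands"]}

```bash
mkdir -p pics
cat > h.py <<'E'
import numpy as np, cv2
from scipy.spatial.transform import Rotation as R
from cell import bot
def toworld(p,col,row,st=None,depth=None):
    K=p["camera_matrix"]; z=p["z_map"]
    if depth is None:
        w=z[int(row)-2:int(row)+3,int(col)-2:int(col)+3]; w=w[w>0]; depth=np.median(w) if w.size else np.nan
    c=np.array([(col-K[0,2])/K[0,0]*depth,-(row-K[1,2])/K[1,1]*depth,-depth,1])
    return (np.linalg.inv(p["view"])@c)[:3]
def proj(p,X):
    c=p["view"]@np.append(X,1); K=p["camera_matrix"]
    return K[0,0]*c[0]/-c[2]+K[0,2], K[1,1]*-c[1]/-c[2]+K[1,2]
def rayz(p,col,row,zh):
    V=np.linalg.inv(p["view"]);o=V[:3,3]; q=toworld(p,col,row,depth=1000.)
    d=q-o; return o+d*(zh-o[2])/d[2]
E
cat > a.py <<'E'
from h import *
st=bot.get_state(); print({k:np.round(v,3) for k,v in st.items()})
for n in("scene","side"):
    p=bot.read_camera(n); cv2.imwrite(f"pics/{n}0.png",p["pixels"][:,:,::-1])
    print(n,p.keys())
    np.savez(f"{n}0.npz",**{k:p[k] for k in("pixels","z_map","camera_matrix","view")})
    for q,h in (("keeper",0),("lid",46),("lid_back",60),("tab_pad",45),("well",8),("stop",48),("curd",8),("cup",0),("card",0),("marker",0)):
        r=bot.place_of(p,q)
        for d in r[:2]:
            c,rr=d["at"][0]*640,d["at"][1]*400
            print(q,round(d["score"],2),round(c),round(rr),"z-plane",np.round(rayz(p,c,rr,h),1),"depth",np.round(toworld(p,c,rr),1))
E
python3 a.py
```

```text
{'clock': np.float64(0.0), 'joints': array([-1.38 ,  0.481,  1.597,  0.   ,  1.065, -0.047]), 'dq': array([ 0.   ,  0.001, -0.001,  0.001, -0.001,  0.   ]), 'tau': array([ 1.0000e-03, -9.5064e+01, -4.3018e+01, -0.0000e+00,  1.2000e-02,
       -0.0000e+00]), 'eef_pos': array([ 153.064, -631.254,  214.962]), 'tool_rot': array([-0.001,  0.993,  0.119, -0.   ]), 'force': array([ 0.145,  0.491, -0.048]), 'torque': array([-0.004, -0.034, -0.018]), 'gripper_width': np.float64(0.998)}
scene dict_keys(['pixels', 'z_map', 'camera_matrix', 'view', 'shot'])
keeper 0.8 328 200 z-plane [478.2 207.7   0. ] depth [455.4 256.3  41.2]
lid 0.96 334 171 z-plane [493.1 144.8  46. ] depth [479.2 175.8  68.4]
lid 0.6 319 273 z-plane [369.5 473.9  46. ] depth [371.7 469.5  40.6]
lid_back 0.96 340 159 z-plane [497.3 105.3  60. ] depth [492.7 115.8  67. ]
tab_pad 0.71 329 197 z-plane [457.9 247.6  45. ] depth [458.4 246.6  44.2]
stop 0.83 317 223 z-plane [437.8 346.6  48. ] depth [435.  352.2  53.4]
stop 0.64 345 159 z-plane [491.2  79.8  48. ] depth [490.   82.6  49.9]
cup 0.69 348 157 z-plane [ 5.181e+02 -5
[... 588 characters left out ...]
  96.   60. ] depth [510.2  77.1  48.1]
lid_back 0.67 337 196 z-plane [453.4 260.2  60. ] depth [464.8 239.2  43.5]
tab_pad 0.71 321 275 z-plane [361.8 479.3  45. ] depth [367.  470.7  34.5]
tab_pad 0.52 337 197 z-plane [462.6 243.5  45. ] depth [462.5 243.6  45.1]
well 0.32 320 273 z-plane [383.8 444.8   8. ] depth [369.6 468.   36.2]
stop 0.68 325 226 z-plane [428.6 356.6  48. ] depth [429.6 354.9  46.3]
cup 0.87 356 163 z-plane [536.9   2.8   0. ] depth [499.   81.5  49.5]
card 0.55 321 272 z-plane [388.1 436.9   0. ] depth [369.6 467.3  37. ]
marker 0.81 282 264 z-plane [467.6 460.4   0. ] depth [461.2 468.3  10. ]
marker 0.33 358 164 z-plane [530.1   1.2   0. ] depth [493.5  78.8  48.7]
```

```bash
cat > b.py <<'E'
import numpy as np,cv2
a=[]
for n in("scene","side"):
    im=np.load(f"{n}0.npz")["pixels"][:,:,::-1]
    a.append(cv2.resize(im[130:300,240:400],None,fx=2.5,fy=3.4)[:, :])
cv2.imwrite("pics/v1.png",np.hstack(a))
# fused cloud from keeper tops
P=[];n0=[]
for n in("scene","side"):
    d=np.load(f"{n}0.npz");z=d["z_map"];K=d["camera_matrix"]
    r,c=np.nonzero(z>0);zz=z[r,c]
    X=np.c_[(c-K[0,2])/K[0,0]*zz,-(r-K[1,2])/K[1,1]*zz,-zz,np.ones(len(zz))]@np.linalg.inv(d["view"]).T
    X=X[:,:3]; m=(X[:,0]>330)&(X[:,0]<650)&(X[:,1]>-60)&(X[:,1]<520)
    print(n,np.linalg.inv(d["view"])[:3,3].round(),m.sum(),"table z",np.median(X[m&(abs(X[:,2])<8)][:,2]))
    P.append(X[m]); np.save(n+"pc.npy",X[m])
from scipy.optimize import minimize
for k,X in enumerate(P):
    s=X[(X[:,2]>49)&(X[:,2]<60)&(X[:,1]>40)&(X[:,1]<380)]
    rect=cv2.minAreaRect(s[:,:2].astype(np.float32)); print("rect lips",rect)
    t=X[(X[:,2]>64)&(X[:,2]<72)&(X[:,1]>80)&(X[:,1]<240)]
    print("panel",cv2.minAreaRect(t[:,:2].astype(np.float32)),len(t), t.mean(0))
E
python3 b.py
```

```text
scene [128. 956. 634.] 23733 table z 1.2176885108756323
side [104. 903. 567.] 22766 table z -0.1493862261971799
rect lips ((516.32568359375, 205.89337158203125), (283.2037353515625, 333.91473388671875), 2.792804002761841)
panel ((483.3702087402344, 157.90090942382812), (93.81903839111328, 102.05341339111328), 12.970871925354004) 846 [481.59150966 162.1628285   68.15868703]
rect lips ((511.1842346191406, 207.65396118164062), (283.60595703125, 337.0522766113281), 1.1162598133087158)
panel ((481.09027099609375, 157.44094848632812), (94.675048828125, 100.17487335205078), 13.182709693908691) 754 [479.62879428 160.88564004  66.79786417]
```

View pics/v1.png

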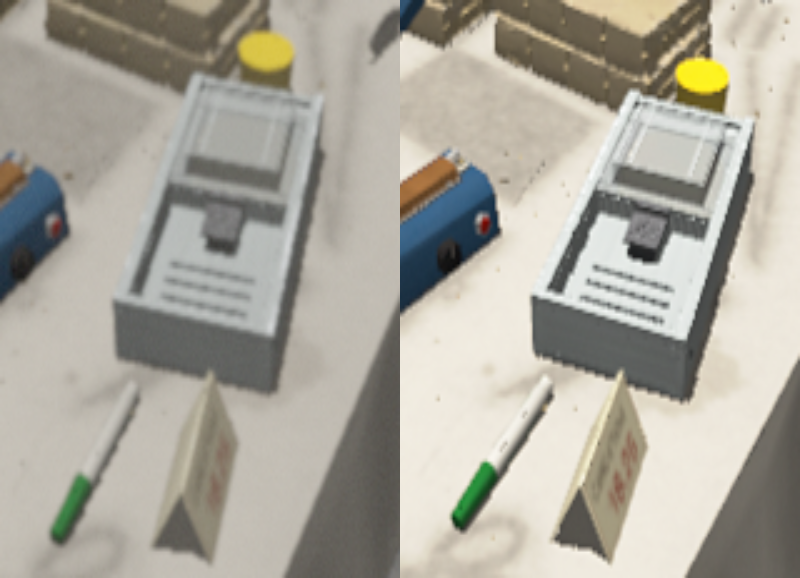

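```bash
cat > c.py <<'E'
import numpy as np,cv2
from scipy.optimize import minimize
from scipy.ndimage import gaussian_filter
# model: top-surface height map in keeper frame; robust fit of (x,y,yaw,dz) to the clouds
def H(x,y):
    h=np.zeros_like(x); ins=(abs(x)<145)&(abs(y)<71); h[ins]=28
    h[ins&(x<0)]=46
    h[ins&(x>-126)&(x<0)]=50
    h[ins&(x>-108)&(x<-12)&(abs(y)<47)]=68
    h[ins&(x>0)&(x<9)&(abs(y)<17)]=51; h[ins&(x>9)&(x<46)&(abs(y)<17)]=45
    h[ins&(x<-137)]=52; h[ins&((abs(y)>59)|(x>137))]=55
    return h
g=np.arange(-200,201.); gx,gy=np.meshgrid(g,g,indexing="ij"); 
from scipy.ndimage import map_coordinates
M=gaussian_filter(H(gx,gy),1.5)
for n in("scene","side"):
    X=np.load(n+"pc.npy")
    def cost(p,full=False):
        a=np.radians(p[2]); d=X[:,:2]-p[:2]
        u=d@[np.cos(a),np.sin(a)]; v=d@[-np.sin(a),np.cos(a)]
        m=(abs(u)<155)&(abs(v)<81)
        e=X[m,2]-p[3]-map_coordinates(M,[u[m]+200,v[m]+200],order=1)
        return np.minimum(abs(e),12).mean()
    best=min((minimize(cost,[x0,205,t,0],method="Nelder-Mead",options=dict(initial_simplex=np.array([[x0,205,t,0]]+[[x0+8,205,t,0],[x0,213,t,0],[x0,205,t+4,0],[x0,205,t,2]]),maxiter=600)) for x0 in(465,478) for t in(100,103,106)),key=lambda r:r.fun)
    p=best.x; print(n,p.round(2),round(best.fun,2))
    a=np.radians(p[2]); ex=np.array([np.cos(a),np.sin(a)])
    for k,x in(("pad",28),("lidback",-108),("panelc",-60),("stop",137),("lidback_end",29)): print(k,(p[:2]+ex*x).round(1))
E
python3 c.py
```

```text
scene [473.62 200.73 103.48   0.65] 4.14
pad [467.1 228. ]
lidback [498.8  95.7]
panelc [487.6 142.4]
stop [441.7 334. ]
lidback_end [466.9 228.9]
side [471.62 200.61 103.5   -0.73] 4.32
pad [465.1 227.8]
lidback [496.8  95.6]
panelc [485.6 142.3]
stop [439.6 333.8]
lidback_end [464.9 228.8]
```

```bash
cat > d.py <<'E'
import numpy as np
G={}
for n in("scene","side"):
    d=np.load(f"{n}0.npz");z=d["z_map"];K=d["camera_matrix"]
    r,c=np.nonzero(z>0);zz=z[r,c]
    X=(np.c_[(c-K[0,2])/K[0,0]*zz,-(r-K[1,2])/K[1,1]*zz,-zz,np.ones(len(zz))]@np.linalg.inv(d["view"]).T)[:,:3]
    for a,b,h in X: 
        k=(int(a//100),int(b//100)); G[k]=max(G.get(k,-999),h)
print("cols y=-800..500; rows x=0..900")
for i in range(0,10): print(i*100,[int(G.get((i,j),-1)) for j in range(-8,6)])
E
python3 d.py
```

```text
cols y=-800..500; rows x=0..900
0 [-1, -1, -1, -1, -1, -1, -1, 415, 415, 340, -1, -1, -1, -1]
100 [-789, 404, -786, -788, -789, -789, 2, 105, 476, 395, -1, -1, -1, -1]
200 [-81, -37, 1, 1, 2, 2, 1, 459, 470, 394, 2, 4, 2, 2]
300 [31, 38, 36, 20, 28, 27, 40, 33, 5, 53, 57, 57, 58, 4]
400 [36, 129, 130, 34, 13, 29, 39, 78, 64, 71, 70, 56, 47, 17]
500 [89, 129, 130, 12, 12, 7, 6, 91, 92, 71, 70, 57, 4, 4]
600 [153, 151, 123, 113, 56, 47, 87, 91, 91, 4, 280, 246, 190, 141]
700 [151, 156, 134, 125, 59, 59, 90, 92, 91, 4, 5, 52, 142, 137]
800 [150, 150, 136, 113, 101, 86, 60, 90, 90, 4, 4, 11, 10, 4]
900 [160, 154, 129, 125, 121, 105, 96, 91, 90, 88, 88, 4, 11, 4]
```

View pics/side0.png

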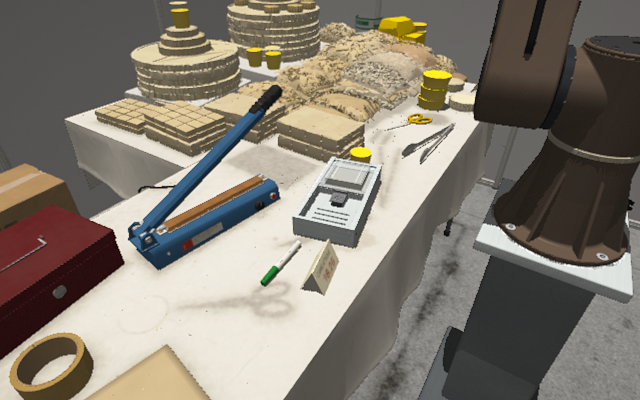

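```bash
cat >> h.py <<'E'
def cmd(T,yaw=None,st=None):
    """world TCP target + yaw(deg, of tool x), tool down -> shift (m), rotvec (deg) in current tool axes"""
    st=st or bot.get_state(); q=st["tool_rot"]; R0=R.from_quat([q[1],q[2],q[3],q[0]])
    s=R0.inv().apply(np.array(T)-st["eef_pos"])/1000
    rv=np.zeros(3)
    if yaw is not None:
        a=np.radians(yaw); R1=R.from_matrix(np.array([[np.cos(a),np.sin(a),0],[np.sin(a),-np.cos(a),0],[0,0,-1]]))
        rv=np.degrees((R0.inv()*R1).as_rotvec())
    return s.round(4).tolist(), rv.round(2).tolist()
E
python3 - <<'E'
from h import *
for T,y in (((300,-560,330),28),((400,-440,330),42),((480,-300,330),58),((530,-150,330),74),((530,-20,330),88),((490,170,330),103.5)): print(T,cmd(T,y))
E
```

```text
(300, -560, 330) ([0.1596, -0.0351, -0.1144], [-0.0, 0.0, -14.37])
(400, -440, 330) ([0.2851, -0.1281, -0.1144], [-0.0, 0.0, -28.37])
(480, -300, 330) ([0.3958, -0.2453, -0.1144], [-0.0, 0.0, -44.37])
(530, -150, 330) ([0.4797, -0.3793, -0.1144], [-0.0, 0.0, -60.37])
(530, -20, 330) ([0.5104, -0.5057, -0.1144], [-0.0, 0.0, -74.37])
(490, 170, 330) ([0.5162, -0.6998, -0.1144], [-0.0, 0.0, -89.87])
```

Request:
apply_moves(
  commands=[
    [[0.03,-0.005,-0.05],[0,0,0],1],
    [[0.08,-0.015,-0.09],[0,0,-7],1],
    [[0.12,-0.025,-0.114],[0,0,-10],1],
    [[0.16,-0.035,-0.114],[0,0,-14],1],
    [[0.22,-0.075,-0.114],[0,0,-21],1],
    [[0.285,-0.128,-0.114],[0,0,-28],1],
    [[0.34,-0.18,-0.114],[0,0,-36],1],
    [[0.396,-0.245,-0.114],[0,0,-44],1],
    [[0.44,-0.31,-0.114],[0,0,-52],1],
    [[0.48,-0.379,-0.114],[0,0,-60],1],
  ],
)

```text
clock: 2.35
eef_pos: [496.0, -241.6, 329.7]
tool_rot: [0.0, 0.799, 0.601, 0.0]
force: [1.2, -0.5, 0.3]
gripper_width: 0.001
```

Run:
```python
from h import *
st=bot.get_state();print(st["clock"],st["eef_pos"],st["joints"])
for T,y in (((530,-20,330),88),((520,80,330),98),((490,170,330),103.5)): print(T,cmd(T,y,st))
```

```text
2.35 [ 495.99388893 -241.5646413   329.7053637 ] [-5.08195619e-01  2.41071612e-01  1.67242851e+00  4.05954807e-05
  1.22760472e+00 -2.26955547e-01]
(530, -20, 330) ([0.2223, -0.0288, -0.0003], [0.03, 0.01, -14.11])
(520, 80, 330) ([0.3156, -0.0662, -0.0003], [0.03, 0.01, -24.11])
(490, 170, 330) ([0.3937, -0.12, -0.0004], [0.03, 0.01, -29.61])
```

Request:
apply_moves(
  commands=[
    [[0.06,-0.007,0],[0,0,-4],1],
    [[0.115,-0.014,0],[0,0,-8],1],
    [[0.17,-0.021,0],[0,0,-11],1],
    [[0.222,-0.029,0],[0,0,-15],1],
    [[0.27,-0.046,0],[0,0,-20],1],
    [[0.316,-0.066,0],[0,0,-24],1],
    [[0.355,-0.093,0],[0,0,-27],1],
    [[0.394,-0.12,0],[0,0,-29.6],1],
    [[0.394,-0.12,0],[0,0,-29.6],1],
    [[0.394,-0.12,0],[0,0,-29.6],1],
  ],
)

```text
clock: 3.6
eef_pos: [490.1, 170.2, 329.7]
tool_rot: [0.0, 0.619, 0.785, 0.0]
force: [-0.2, -1.1, 0.6]
gripper_width: 0.002
```

```bash
cat > e.py <<'E'
from h import *
import sys
tag=sys.argv[1]
def wrist():
    st=bot.get_state(); p=bot.read_camera("wrist")
    q=st["tool_rot"]; T=np.eye(4); T[:3,:3]=R.from_quat([q[1],q[2],q[3],q[0]]).as_matrix(); T[:3,3]=st["eef_pos"]
    p["view"]=np.linalg.inv(T@p["T_tool_cam"]); return st,p
st,p=wrist(); print(st["clock"],st["eef_pos"].round(1),np.round(st["force"],1))
cv2.imwrite(f"pics/w{tag}.png",p["pixels"][:,:,::-1])
np.savez(f"w{tag}.npz",**{k:p[k] for k in("pixels","z_map","camera_matrix","view")})
for q,h in (("keeper",0),("lid",46),("lid_back",60),("tab_pad",45),("stop",48),("cup",0)):
    for d in bot.place_of(p,q)[:2]:
        c,rr=d["at"][0]*640,d["at"][1]*400
        print(q,round(d["score"],2),round(c),round(rr),"z-plane",np.round(rayz(p,c,rr,h),1),"depth",np.round(toworld(p,c,rr),1))
E
python3 e.py 1
```

```text
3.6 [490.1 170.2 329.7] [-0.2 -1.1  0.6]
keeper 0.64 311 115 z-plane [472.  213.6   0. ] depth [472.1 216.5  50. ]
lid 0.97 312 169 z-plane [489.3 152.9  46. ] depth [488.5 157.3  67.6]
lid_back 0.69 311 89 z-plane [466.2 246.5  60. ] depth [465.9 246.6  44.9]
lid_back 0.62 311 117 z-plane [472.7 215.4  60. ] depth [472.7 214.8  50. ]
tab_pad 0.96 308 91 z-plane [462.5 243.5  45. ] depth [462.5 243.5  45. ]
cup 0.85 310 258 z-plane [518.9  10.3   0. ] depth [485.  180.5 358.6]
```

View pics/w1.png

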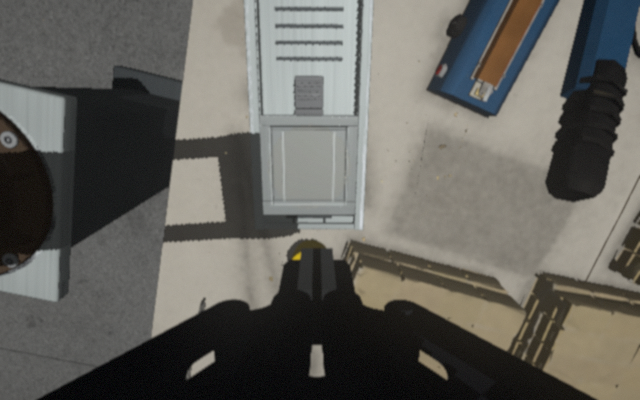

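```bash
cat > f.py <<'E'
import numpy as np,cv2,sys
d=np.load(f"w{sys.argv[1]}.npz");z=d["z_map"];K=d["camera_matrix"]
r,c=np.nonzero(z>0);zz=z[r,c]
X=(np.c_[(c-K[0,2])/K[0,0]*zz,-(r-K[1,2])/K[1,1]*zz,-zz,np.ones(len(zz))]@np.linalg.inv(d["view"]).T)[:,:3]
X=X[(X[:,0]>380)&(X[:,0]<560)&(X[:,1]>55)&(X[:,1]<380)]
def rect(m,k):
    t=X[m]; print(k,len(t),"z",np.median(t[:,2]).round(1),"box",cv2.minAreaRect(t[:,:2].astype(np.float32)))
rect((X[:,2]>65)&(X[:,2]<72),"panel")
rect((X[:,2]>42)&(X[:,2]<57),"top")
q=X-[462.5,243.5,0]
m=(np.hypot(q[:,0],q[:,1])<24)&(X[:,2]>41); rect(m&(X[:,2]<47.5),"pad")
print("table",np.median(X[X[:,2]<8][:,2]) if (X[:,2]<8).any() else None)
a=np.radians(103.3);e=np.array([np.cos(a),np.sin(a)]);n=np.array([-e[1],e[0]])
u=(X[:,:2]-[462.5,243.5])@e;v=(X[:,:2]-[462.5,243.5])@n
for s in range(-185,100,6):
    w=(abs(u-s)<3)&(abs(v)<10); print(s,np.median(X[w][:,2]).round(0) if w.any() else None,end="; ")
print()
for s in range(-90,91,5):
    w=(abs(v-s)<2.5)&(abs(u-65)<15); print(s,np.median(X[w][:,2]).round(0) if w.any() else None,end="; ")
E
python3 f.py 1
```

```text
panel 6105 z 67.4 box ((483.1440124511719, 158.65516662597656), (94.04336547851562, 95.80475616455078), 13.182085037231445)
top 10490 z 50.5 box ((472.02545166015625, 206.10562133789062), (142.4543914794922, 269.82098388671875), 13.29495906829834)
pad 915 z 44.6 box ((463.0716552734375, 242.94818115234375), (32.676048278808594, 36.595088958740234), 13.492003440856934)
table 0.4156068780171154
-185 None; -179 None; -173 51.0; -167 51.0; -161 45.0; -155 50.0; -149 49.0; -143 49.0; -137 68.0; -131 67.0; -125 67.0; -119 67.0; -113 67.0; -107 67.0; -101 67.0; -95 67.0; -89 68.0; -83 391.0; -77 383.0; -71 378.0; -65 396.0; -59 424.0; -53 67.0; -47 68.0; -41 66.0; -35 50.0; -29 50.0; -23 51.0; -17 45.0; -11 45.0; -5 44.0; 1 45.0; 7 45.0; 13 45.0; 19 29.0; 25 28.0; 31 28.0; 37 28.0; 43 28.0; 49 28.0; 55 28.0; 61 27.0; 67 28.0; 73 28.0; 79 28.0; 85 28.0; 91 28.0; 97 28.0; 
-90 1.0; -85 0.0; -80 1.0; -75 None; -70 54.0; -65 54.0; -60 46.0; -55 28.0; -50 27.0; -45 28.0; -40 28.0; -35 28.0; -30 28.0; -25 28.0; -20 28.0; -15 28.0; -10 28.0; -5 28.0; 0 28.0; 5 28.0; 10 28.0; 15 28.0; 20 28.0; 25 28.0; 30 28.0; 35 28.0; 40 28.0; 45 28.0; 50 28.0; 55 28.0; 60 54.0; 65 54.0; 70 54.0; 75 None; 80 None; 85 None; 90 None;
```

Run:
```python
from h import *
for T in ((462.3,246.6,200),(462.3,246.6,72),(462.3,246.6,58)): print(T,cmd(T,103.3))
```

```text
(462.3, 246.6, 200) ([0.0814, -0.0094, 0.1296], [0.02, 0.02, 0.12])
(462.3, 246.6, 72) ([0.0814, -0.0095, 0.2576], [0.02, 0.02, 0.12])
(462.3, 246.6, 58) ([0.0814, -0.0095, 0.2716], [0.02, 0.02, 0.12])
```

Request:
apply_moves(
  commands=[
    [[0.04,-0.005,0.02],[0,0,0],1],
    [[0.0814,-0.0095,0.06],[0,0,0],1],
    [[0.0814,-0.0095,0.12],[0,0,0],1],
    [[0.0814,-0.0095,0.17],[0,0,0],1],
    [[0.0814,-0.0095,0.21],[0,0,0],1],
    [[0.0814,-0.0095,0.24],[0,0,0],1],
    [[0.0814,-0.0095,0.252],[0,0,0],1],
    [[0.0814,-0.0095,0.257],[0,0,0],1],
    [[0.0814,-0.0095,0.257],[0,0,0],1],
  ],
)

```text
clock: 5.08
eef_pos: [462.8, 246.7, 73.2]
tool_rot: [0.0, 0.62, 0.785, 0.0]
force: [0.6, -0.1, -0.2]
gripper_width: -0.002
```

Run:
```python
from h import *
st=bot.get_state(); print(st["clock"],st["eef_pos"],st["force"],cmd((462.3,246.6,58),103.3,st))
p=bot.read_camera("side"); cv2.imwrite("pics/s2.png",cv2.resize(p["pixels"][90:270,240:440,::-1],None,fx=3.5,fy=3.2))
```

```text
5.075 [462.79508907 246.73635579  73.20543812] [ 0.6277127  -0.14270399 -0.20751586] ([-0.0, -0.0005, 0.0152], [0.07, 0.01, 0.11])
```

View pics/s2.png

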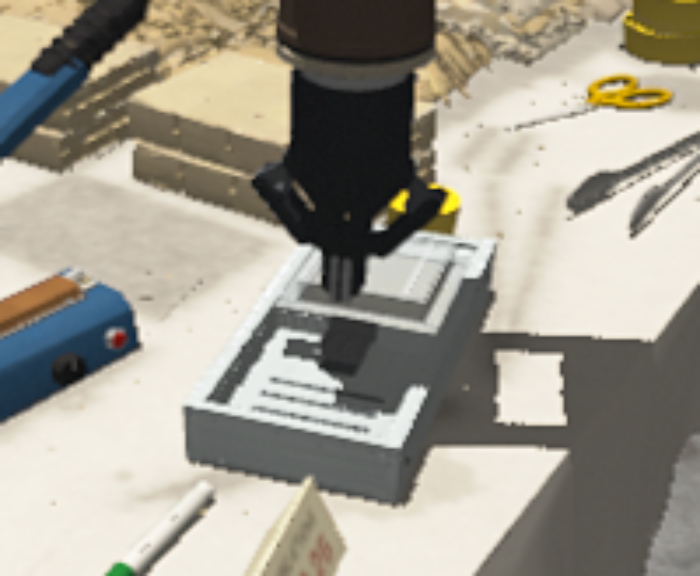

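Request:
apply_moves(
  commands=[
    [[0,0,0.005],[0,0,0],1],
    [[0,0,0.008],[0,0,0],1],
    [[0,0,0.011],[0,0,0],1],
    [[0,0,0.013],[0,0,0],1],
    [[0,0,0.0138],[0,0,0],1],
    [[0,0,0.0138],[0,0,0],1],
  ],
)

```text
clock: 5.88
eef_pos: [462.9, 246.8, 59.6]
tool_rot: [0.0, 0.62, 0.785, 0.001]
force: [-1.1, -0.2, 0.5]
gripper_width: -0.001
```

Run:
```python
from h import *
st=bot.get_state(); print(st["clock"],st["eef_pos"],st["force"])
```

```text
5.875 [462.87420786 246.83410109  59.58436106] [-1.0548441  -0.21911158  0.45353604]
```

```bash
python3 e.py 2; python3 f.py 2 | head -3
python3 - <<'E'
from h import *
p=bot.read_camera("side"); cv2.imwrite("pics/s3.png",cv2.resize(p["pixels"][150:260,280:400,::-1],None,fx=5,fy=5,interpolation=cv2.INTER_CUBIC))
E
```

```text
5.875 [462.9 246.8  59.6] [-1.1 -0.2  0.5]
keeper 0.56 318 261 z-plane [471.8 214.    0. ] depth [460.8 258.   91.8]
lid 0.83 315 389 z-plane [484.4 153.8  46. ] depth [460.  257.4 154. ]
tab_pad 0.95 316 248 z-plane [464. 243.  45.] depth [463.8 243.5  46.1]
stop 0.8 317 15 z-plane [438.5 350.3  48. ] depth [438.7 349.3  53.5]
panel 377 z 67.5 box ((476.8095703125, 192.06658935546875), (7.762515544891357, 19.567747116088867), 8.658987998962402)
top 30381 z 53.5 box ((458.68115234375, 262.6080017089844), (142.51742553710938, 189.72158813476562), 13.30685043334961)
pad 2560 z 44.5 box ((462.1899108886719, 247.42105102539062), (34.05044174194336, 28.061664581298828), 14.286764144897461)
```

View pics/s3.png

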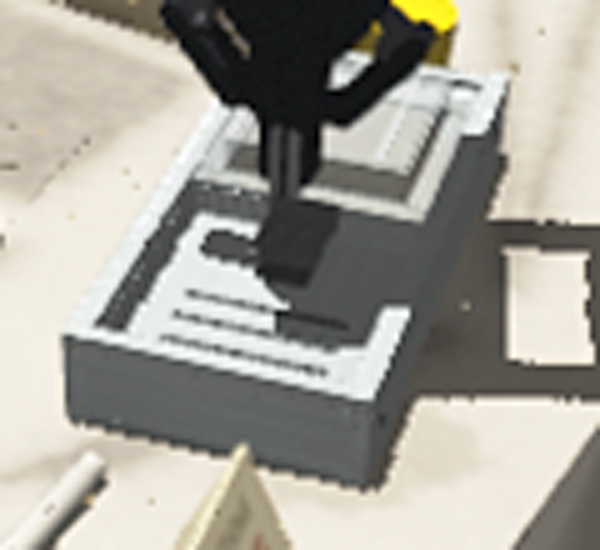

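Request:
apply_moves(
  commands=[
    [[0,0,0.003],[0,0,0],1],
    [[0,0,0.006],[0,0,0],1],
    [[0,0,0.008],[0,0,0],1],
    [[0,0,0.008],[0,0,0],1],
  ],
)

```text
clock: 6.78
eef_pos: [462.8, 246.8, 51.4]
tool_rot: [0.0, 0.62, 0.785, 0.0]
force: [-0.1, 0.2, 0.2]
gripper_width: 0.002
```

```bash
python3 e.py 3|head -1; python3 f.py 3 | head -3;  python3 - <<'E'
from h import *
# fingertip: lowest near-finger points seen by side/scene clouds
st=bot.get_state(); c=st["eef_pos"]
for n in("scene","side"):
    d=bot.read_camera(n);z=d["z_map"];K=d["camera_matrix"];r,cc=np.nonzero(z>0);zz=z[r,cc]
    X=(np.c_[(cc-K[0,2])/K[0,0]*zz,-(r-K[1,2])/K[1,1]*zz,-zz,np.ones(len(zz))]@np.linalg.inv(d["view"]).T)[:,:3]
    m=(abs(X[:,0]-c[0])<18)&(abs(X[:,1]-c[1])<30)&(X[:,2]>30)&(X[:,2]<90)
    print(n,np.array(sorted(X[m].round(0).tolist(),key=lambda t:t[2]))[::6].tolist())
E
```

```text
6.775 [462.8 246.8  51.4] [-0.1  0.2  0.2]
panel 390 z 67.5 box ((469.73394775390625, 224.52670288085938), (13.141918182373047, 69.82848358154297), 15.897477149963379)
top 30216 z 53.5 box ((458.19903564453125, 264.551513671875), (142.5808868408203, 182.27603149414062), 13.16001033782959)
pad 2354 z 44.5 box ((461.72869873046875, 249.07913208007812), (34.34779357910156, 24.415119171142578), 15.073507308959961)
scene [[446.0, 221.0, 30.0], [447.0, 265.0, 30.0], [453.0, 252.0, 31.0], [452.0, 249.0, 32.0], [469.0, 256.0, 34.0], [460.0, 253.0, 35.0], [467.0, 261.0, 41.0], [464.0, 261.0, 42.0], [472.0, 236.0, 43.0], [479.0, 232.0, 44.0], [465.0, 234.0, 44.0], [478.0, 254.0, 44.0], [450.0, 253.0, 44.0], [463.0, 221.0, 45.0], [476.0, 237.0, 45.0], [451.0, 224.0, 45.0], [456.0, 235.0, 45.0], [461.0, 242.0, 45.0], [469.0, 252.0, 45.0], [472.0, 257.0, 45.0], [470.0, 260.0, 45.0], [462.0, 261.0, 45.0], [467.0, 224.0, 46.0], [453.0, 220.0, 46.0], [466.0, 237.0, 46.0], [466.0, 241.0, 46.0], [473.0, 254.0, 46.0], [467.0, 256.0, 46.0], [453.0, 252.0, 46.0], [458.0, 225.0, 47.0], [452.0, 244.0, 47.0
[... 628 characters left out ...]
3.0, 228.0, 44.0], [470.0, 232.0, 44.0], [454.0, 220.0, 44.0], [464.0, 232.0, 44.0], [452.0, 225.0, 44.0], [458.0, 234.0, 44.0], [462.0, 241.0, 44.0], [462.0, 247.0, 44.0], [460.0, 249.0, 44.0], [458.0, 259.0, 44.0], [468.0, 227.0, 45.0], [468.0, 236.0, 45.0], [450.0, 234.0, 45.0], [453.0, 247.0, 45.0], [453.0, 257.0, 45.0], [465.0, 242.0, 46.0], [465.0, 222.0, 49.0], [453.0, 220.0, 50.0], [453.0, 254.0, 69.0], [455.0, 256.0, 72.0], [452.0, 252.0, 74.0], [462.0, 257.0, 76.0], [448.0, 249.0, 77.0], [455.0, 256.0, 78.0], [450.0, 242.0, 80.0], [463.0, 257.0, 81.0], [465.0, 258.0, 83.0], [461.0, 256.0, 84.0], [450.0, 251.0, 85.0], [450.0, 238.0, 87.0], [460.0, 257.0, 88.0], [447.0, 252.0, 89.0]]
```

Run:
```python
from h import *
for t in("1","3"):
    d=np.load(f"w{t}.npz");z=d["z_map"];K=d["camera_matrix"]
    print(t,{(r):z[r,318].round(0).item() for r in range(180,400,12)},K.round(1).tolist())
    print({r:toworld(d,318,r).round(0).tolist() for r in range(228,300,8)})
p=bot.read_camera("wrist");print(p["T_tool_cam"].round(3))
cv2.imwrite("pics/w4.png",p["pixels"][:,:,::-1])
print(bot.get_state()["joints"])
```

```text
1 {180: 431.0, 192: 437.0, 204: 441.0, 216: 463.0, 228: 467.0, 240: 526.0, 252: 147.0, 264: 135.0, 276: 126.0, 288: 119.0, 300: 120.0, 312: 121.0, 324: 121.0, 336: 124.0, 348: 581.0, 360: 588.0, 372: 597.0, 384: 79.0, 396: 77.0} [[355.0, 0.0, 316.4], [0.0, 355.0, 201.0], [0.0, 0.0, 1.0]]
{228: [515.0, 79.0, 51.0], 236: [522.0, 47.0, 1.0], 244: [523.0, 44.0, 22.0], 252: [488.0, 181.0, 353.0], 260: [488.0, 181.0, 361.0], 268: [488.0, 181.0, 368.0], 276: [488.0, 181.0, 374.0], 284: [488.0, 181.0, 379.0], 292: [488.0, 180.0, 382.0]}
3 {180: 188.0, 192: 189.0, 204: 191.0, 216: 190.0, 228: 177.0, 240: 178.0, 252: 148.0, 264: 135.0, 276: 128.0, 288: 120.0, 300: 120.0, 312: 122.0, 324: 122.0, 336: 0.0, 348: 172.0, 360: 172.0, 372: 173.0, 384: 79.0, 396: 76.0} [[355.0, 0.0, 316.4], [0.0, 355.0, 201.0], [0.0, 0.0, 1.0]]
{228: [461.0, 257.0, 44.0], 236: [462.0, 253.0, 45.0], 244: [463.0, 248.0, 45.0], 252: [461.0, 258.0, 75.0], 260: [461.0, 258.0, 83.0], 268: [461.0, 258.0, 89.0], 276: [461.0, 258.0, 96.0], 284: [461.0, 258.0, 101.0], 292: [461.0, 257.0, 104.0]}
[[ 1.00000e-03  9.58000e-01  2.88000e-01  7.35410e+01]
 [ 1.00000e+00 -0.00000e+00 -0.00000e+00  2.10000e-02]
 [-0.00000e+00  2.88000e-01 -9.58000e-01 -1.58019e+02]
 [ 0.00000e+00  0.00000e+00  0.00000e+00  1.00000e+00]]
[ 4.32335665e-01  5.40582992e-01  2.02260173e+00 -6.33789462e-04
  5.76613249e-01  1.98740644e-01]
```

View pics/w4.png

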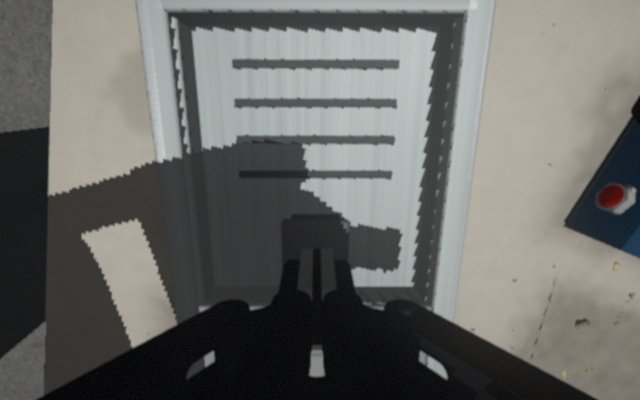

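Request:
apply_moves(
  commands=[
    [[0,0,0.006],[0,0,0],1],
    [[0,0,0.012],[0,0,0],1],
    [[0,0,0.017],[0,0,0],1],
    [[0,0,0.02],[0,0,0],1],
    [[0,0,0.02],[0,0,0],1],
  ],
)

```text
clock: 7.9
eef_pos: [462.8, 246.8, 31.4]
tool_rot: [0.0, 0.62, 0.785, 0.0]
force: [-0.4, 0.9, 0.4]
gripper_width: -0.004
```

```bash
cat > g.py <<'E'
from h import *
st=bot.get_state(); c=st["eef_pos"]; print(st["clock"],c.round(1),st["force"].round(1))
e=np.array([np.cos(np.radians(103.3)),np.sin(np.radians(103.3))]);n=np.array([-e[1],e[0]]);o=np.array([469.4,216.4])
print("tool in keeper x,y",((c[:2]-o)@e).round(1),((c[:2]-o)@n).round(1))
for k in("scene","side"):
    d=bot.read_camera(k);z=d["z_map"];K=d["camera_matrix"];r,cc=np.nonzero(z>0);zz=z[r,cc]
    X=(np.c_[(cc-K[0,2])/K[0,0]*zz,-(r-K[1,2])/K[1,1]*zz,-zz,np.ones(len(zz))]@np.linalg.inv(d["view"]).T)[:,:3]
    u=(X[:,:2]-o)@e;v=(X[:,:2]-o)@n;h=X[:,2]
    f=(abs(u-(c[:2]-o)@e)<16)&(abs(v-(c[:2]-o)@n)<15)&(h>c[2]+8)&(h<c[2]+60)&(h>56)
    print(k,"tip z",np.percentile(h[f],[0,3,10]).round(1) if f.any() else None)
    m=(abs(abs(v)-38)<8)&(abs(h-50)<6)&(u<136)&(u>-90); w=(abs(v)<40)&(h>64)&(h<70)&(u<130)&(abs(v)>16); 
    print("  panel top x range",np.percentile(u[w],[1,99]).round(1),w.sum(),"panel front wall x",np.median(u[(abs(v)<40)&(h>52)&(h<64)&(u<130)&(u>-30)&(abs(v)>18)]).round(1))
    m=(abs(v)<14)&(u>12)&(u<44)&(h>30)&(h<48); print("  pad z",np.percentile(h[m],[50,80]).round(1) if m.any() else None)
E
python3 g.py
```

```text
7.9 [462.8 246.8  31.4] [-0.4  0.9  0.4]
tool in keeper x,y 31.1 -0.6
scene tip z [56.4 56.9 59.4]
  panel top x range [-1741.7   -11.7] 75 panel front wall x -12.9
  pad z [43.8 45.6]
side tip z [56.2 57.8 59.4]
  panel top x range [-1746.7   -11. ] 74 panel front wall x -12.8
  pad z [43.3 44.4]
```

Request:
apply_moves(
  commands=[
    [[0,0,0.002],[0,0,0],1],
    [[0,0,0.004],[0,0,0],1],
    [[0,0,0.006],[0,0,0],1],
    [[0,0,0.007],[0,0,0],1],
  ],
)

```text
clock: 8.5
eef_pos: [463.2, 247.0, 24.7]
tool_rot: [0.001, 0.62, 0.785, 0.001]
force: [1.8, 0.5, 2.3]
gripper_width: -0.0
```

Request:
apply_moves(
  commands=[
    [[0,0,0.002],[0,0,0],1],
    [[0,0,0.003],[0,0,0],1],
  ],
)

```text
clock: 8.75
eef_pos: [463.2, 246.9, 21.6]
tool_rot: [0.001, 0.62, 0.785, 0.001]
force: [0.7, 0.2, 2.0]
gripper_width: 0.005
```

```bash
python3 g.py
```

```text
8.75 [463.2 246.9  21.6] [0.7 0.2 2. ]
tool in keeper x,y 31.1 -1.0
scene tip z [56.1 56.5 57.9]
  panel top x range [-1751.3     4.2] 79 panel front wall x 1.5
  pad z [38.1 44.3]
side tip z [56.2 57.  58.7]
  panel top x range [-1750.8     2.6] 64 panel front wall x 1.9
  pad z [36.9 44.8]
```

Run:
```python
from h import *
e=np.array([np.cos(np.radians(103.3)),np.sin(np.radians(103.3))]);o=np.array([469.4,216.4])
st=bot.get_state()
for u,z in((31,90),(-128,110),(-128,39)):
    print(u,z,cmd([*(o+e*u),z],103.3,st))
```

```text
31 90 ([-0.0001, -0.0009, -0.0684], [0.12, -0.0, 0.11])
-128 110 ([-0.1591, -0.0011, -0.0884], [0.12, -0.0, 0.11])
-128 39 ([-0.1591, -0.0013, -0.0174], [0.12, -0.0, 0.11])
```

Request:
apply_moves(
  commands=[
    [[0,-0.001,-0.015],[0,0,0],1],
    [[0,-0.001,-0.04],[0,0,0],1],
    [[0,-0.001,-0.075],[0,0,0],1],
    [[-0.02,-0.001,-0.1],[0,0,0],1],
    [[-0.06,-0.001,-0.105],[0,0,0],1],
    [[-0.11,-0.001,-0.105],[0,0,0],1],
    [[-0.15,-0.001,-0.1],[0,0,0],1],
    [[-0.16,-0.001,-0.1],[0,0,0],1],
    [[-0.16,-0.001,-0.1],[0,0,0],1],
  ],
)

```text
clock: 9.98
eef_pos: [499.2, 90.8, 122.2]
tool_rot: [0.001, 0.62, 0.784, 0.001]
force: [0.4, 0.0, 0.4]
gripper_width: -0.002
```

```bash
cat > k.py <<'E'
from h import *
import sys
d=np.load(f"w{sys.argv[1]}.npz");z=d["z_map"];K=d["camera_matrix"];r,cc=np.nonzero(z>0);zz=z[r,cc]
X=(np.c_[(cc-K[0,2])/K[0,0]*zz,-(r-K[1,2])/K[1,1]*zz,-zz,np.ones(len(zz))]@np.linalg.inv(d["view"]).T)[:,:3]
e=np.array([np.cos(np.radians(103.3)),np.sin(np.radians(103.3))]);n=np.array([-e[1],e[0]]);o=np.array([469.4,216.4])
u=(X[:,:2]-o)@e;v=(X[:,:2]-o)@n;h=X[:,2]
for s in range(-150,150,5): 
    row=[]
    for a,b in((-45,-20),(-12,12),(20,45)):
        w=(abs(u-s)<2.5)&(v>a)&(v<b)&(h<75); row.append(int(round(np.median(h[w]))) if w.sum()>3 else None)
    print(s,row,end="; ")
w=(abs(h-67.5)<2)&(abs(u)<160)&(abs(v)<50); print("\npanel u",np.percentile(u[w],[1,99]).round(1),"v",np.percentile(v[w],[1,99]).round(1))
E
python3 e.py 5; python3 k.py 5
```

```text
9.975 [499.2  90.8 122.2] [0.4 0.  0.4]
lid 0.91 318 85 z-plane [482.2 167.9  46. ] depth [482.2 167.3  68.6]
-150 [None, None, None]; -145 [51, 51, 51]; -140 [51, 51, 51]; -135 [46, 46, 45]; -130 [38, 44, 38]; -125 [8, 50, 8]; -120 [49, 48, 50]; -115 [42, 42, 42]; -110 [49, 49, 49]; -105 [50, 50, 50]; -100 [50, 50, 50]; -95 [50, 50, 50]; -90 [68, 68, 68]; -85 [68, 68, 68]; -80 [68, 68, 68]; -75 [68, 68, 68]; -70 [68, 68, 68]; -65 [68, 68, 68]; -60 [68, 68, 68]; -55 [68, 68, 68]; -50 [68, 68, 68]; -45 [69, 68, 69]; -40 [68, 68, 69]; -35 [69, 69, 69]; -30 [69, 69, 69]; -25 [69, 69, 69]; -20 [69, 69, 69]; -15 [69, 69, 69]; -10 [69, 69, 69]; -5 [68, 68, 68]; 0 [None, None, None]; 5 [None, None, None]; 10 [None, None, None]; 15 [None, None, None]; 20 [None, None, None]; 25 [None, None, None]; 30 [None, None, None]; 35 [None, None, None]; 40 [None, None, None]; 45 [None, None, None]; 50 [None, None, None]; 55 [None, None, None]; 60 [None, None, None]; 65 [None, None, None]; 70 [None, None, None]; 75 [None, None, None]; 80 [None, None, None]; 85 [None, None, None]; 90 [None, None, None]; 95 [None, None, None]; 100 [None, None, None]; 105 [None, None, None]; 110 [None, None, None]; 115 [None, None, None]; 120 [None, None, None]; 125 [None, None, None]; 130 [None, None, None]; 135 [None, None, None]; 140 [None, None, None]; 145 [None, None, None]; 
panel u [-92.3  -8.1] v [-45.9  46. ]
```

View pics/w5.png

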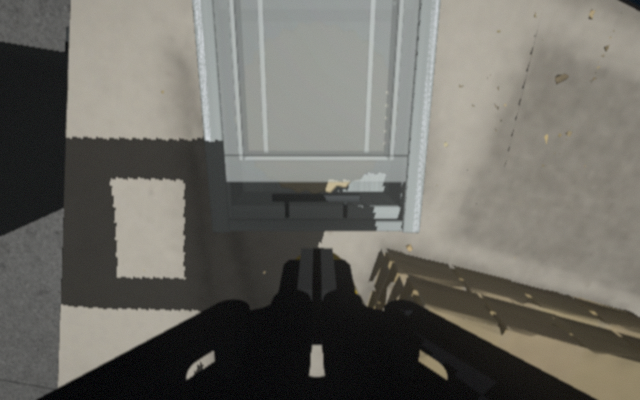

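Request:
apply_moves(
  commands=[
    [[0.01,0,0.03],[0,0,0],1],
    [[0.016,0,0.055],[0,0,0],1],
    [[0.017,0,0.072],[0,0,0],1],
    [[0.017,0,0.08],[0,0,0],1],
    [[0.017,0,0.082],[0,0,0],1],
    [[0.017,0,0.082],[0,0,0],1],
  ],
)

```text
clock: 11.08
eef_pos: [495.6, 108.3, 40.0]
tool_rot: [0.001, 0.619, 0.785, 0.001]
force: [0.2, 0.5, 0.4]
gripper_width: -0.002
```

```bash
python3 g.py
python3 - <<'E'
from h import *
e=np.array([np.cos(np.radians(103.3)),np.sin(np.radians(103.3))]);o=np.array([469.4,216.4])
print([cmd([*(o+e*u),40],103.3) for u in(-103,17)])
E
```

```text
11.075 [495.6 108.3  40. ] [0.2 0.5 0.4]
tool in keeper x,y -111.2 -0.6
scene tip z [62.7 64.7 66.6]
  panel top x range [-1744.4     3.6] 390 panel front wall x 2.2
  pad z [41.4 42.5]
side tip z [62.1 64.1 66.7]
  panel top x range [-1422.9     3.1] 414 panel front wall x 1.7
  pad z [40.1 41.2]
[([0.0082, -0.0006, 0.0002], [0.17, -0.0, 0.17]), ([0.1282, -0.0003, 0.0002], [0.17, -0.0, 0.17])]
```

Request:
apply_moves(
  commands=[
    [[0.006,0,0],[0,0,0],1],
    [[0.012,0,0],[0,0,0],1],
    [[0.02,0,0],[0,0,0],1],
    [[0.03,0,0],[0,0,0],1],
    [[0.04,0,0],[0,0,0],1],
    [[0.05,0,0],[0,0,0],1],
    [[0.06,0,0],[0,0,0],1],
    [[0.07,0,0],[0,0,0],1],
    [[0.08,0,0],[0,0,0],1],
    [[0.09,0,0],[0,0,0],1],
  ],
)

```text
clock: 12.42
eef_pos: [474.5, 196.5, 40.2]
tool_rot: [0.001, 0.619, 0.785, 0.001]
force: [0.5, -1.6, 1.1]
gripper_width: 0.003
```

```bash
python3 g.py; python3 e.py 6|tail -0; python3 k.py 6|tail -1
```

```text
12.425 [474.5 196.5  40.2] [ 0.5 -1.6  1.1]
tool in keeper x,y -20.6 -0.4
scene tip z [64.3 67.  68.9]
  panel top x range [-1537.7    87.7] 547 panel front wall x 86.1
  pad z None
side tip z [63.6 67.1 68.2]
  panel top x range [-1532.4    88.5] 529 panel front wall x 87.2
  pad z None
panel u [-7.1 82.4] v [-45.   46.5]Exception ignored on flushing sys.stdout:
BrokenPipeError: [Errno 32] Broken pipe
```

Request:
apply_moves(
  commands=[
    [[0.008,0,0],[0,0,0],1],
    [[0.016,0,0],[0,0,0],1],
    [[0.024,0,0],[0,0,0],1],
    [[0.03,0,0],[0,0,0],1],
    [[0.034,0,0],[0,0,0],1],
    [[0.037,0,0],[0,0,0],1],
    [[0.038,0,0],[0,0,0],1],
  ],
)

```text
clock: 13.75
eef_pos: [465.7, 232.6, 40.2]
tool_rot: [0.001, 0.619, 0.785, 0.001]
force: [0.6, -7.0, 0.9]
gripper_width: -0.002
```

```bash
python3 g.py
```

```text
13.75 [465.7 232.6  40.2] [ 0.6 -7.   0.9]
tool in keeper x,y 16.6 -0.2
scene tip z [64.8 66.6 68.4]
  panel top x range [-1537.3   124. ] 611 panel front wall x 123.4
  pad z None
side tip z [63.1 65.5 66.6]
  panel top x range [-1494.9   124. ] 572 panel front wall x 123.1
  pad z None
```

Request:
apply_moves(
  commands=[
    [[0.001,0,0],[0,0,0],1],
    [[0.0015,0,0],[0,0,0],1],
  ],
)

```text
clock: 14.1
eef_pos: [465.7, 232.8, 40.2]
tool_rot: [0.001, 0.619, 0.785, 0.001]
force: [6.3, -20.8, 2.1]
gripper_width: -0.004
```

```bash
python3 g.py|head -2
```

```text
14.1 [465.7 232.8  40.2] [  6.3 -20.8   2.1]
tool in keeper x,y 16.9 -0.1
```

Firmly at the stop. I back off, rise, and look from behind.

Request:
apply_moves(
  commands=[
    [[-0.006,0,0],[0,0,0],1],
    [[-0.015,0,-0.005],[0,0,0],1],
    [[-0.025,0,-0.04],[0,0,0],1],
    [[-0.04,0,-0.09],[0,0,0],1],
    [[-0.06,0,-0.14],[0,0,0],1],
    [[-0.08,0,-0.19],[0,0,0],1],
    [[-0.08,0,-0.21],[0,0,0],1],
    [[-0.08,0,-0.21],[0,0,0],1],
  ],
)

```text
clock: 15.2
eef_pos: [484.6, 154.8, 252.0]
tool_rot: [0.002, 0.62, 0.785, 0.002]
force: [0.9, 0.7, -0.5]
gripper_width: 0.001
```

```bash
python3 e.py 7; python3 k.py 7
python3 - <<'E'
from h import *
p=bot.read_camera("side"); a=p["pixels"][150:290,260:400,::-1]
b=cv2.imread("pics/w7.png")[0:280,200:480]
cv2.imwrite("pics/v8.png",np.hstack([cv2.resize(a,(400,400)),cv2.resize(b,(400,400))]))
E
```

```text
15.2 [484.6 154.8 252. ] [ 0.9  0.7 -0.5]
keeper 0.65 315 108 z-plane [471.3 211.8   0. ] depth [470.8 213.4  44.4]
keeper 0.41 316 26 z-plane [452.4 293.1   0. ] depth [454.7 282.   67.9]
lid 0.62 318 22 z-plane [454.9 289.5  46. ] depth [455.6 285.7  68.1]
lid_back 0.96 315 73 z-plane [463.4 245.1  60. ] depth [463.5 244.7  67.6]
-150 [None, None, None]; -145 [51, 51, 51]; -140 [51, 51, 51]; -135 [46, 45, 46]; -130 [36, 44, 35]; -125 [8, 50, 7]; -120 [47, 49, 47]; -115 [8, 42, 8]; -110 [42, 42, 41]; -105 [42, 42, 41]; -100 [42, 42, 41]; -95 [42, 42, 42]; -90 [42, 41, 42]; -85 [42, 42, 42]; -80 [42, 42, 42]; -75 [42, 42, 42]; -70 [42, 42, 42]; -65 [42, 42, 42]; -60 [42, 42, 42]; -55 [42, 42, 41]; -50 [42, 42, 41]; -45 [42, 42, 41]; -40 [42, 41, 41]; -35 [42, 41, 41]; -30 [41, 41, 40]; -25 [41, 41, 39]; -20 [8, 41, 8]; -15 [8, 41, 7]; -10 [8, 8, 8]; -5 [45, 44, 44]; 0 [29, 45, 36]; 5 [28, 51, 28]; 10 [28, 47, 28]; 15 [50, 50, 50]; 20 [50, 50, 50]; 25 [50, 50, 50]; 30 [67, 67, 67]; 35 [68, 68, 68]; 40 [68, 68, 68]; 45 [68, 68, 68]; 50 [68, 68, 68]; 55 [68, 68, 68]; 60 [68, 68, 68]; 65 [68, 68, 68]; 70 [68, 68, 68]; 75 [68, 67, 68]; 80 [68, 68, 68]; 85 [68, 68, 68]; 90 [68, 68, 68]; 95 [None, None, None]; 100 [None, None, None]; 105 [None, None, None]; 110 [None, None, None]; 115 [None, None, None]; 120 [None, None, None]; 125 [None, None, None]; 130 [None, None, None]; 135 [None, None, None]; 140 [None, None, None]; 145 [None, None, None]; 
panel u [28.7 87.6] v [-45.   46.8]
```

View pics/v8.png

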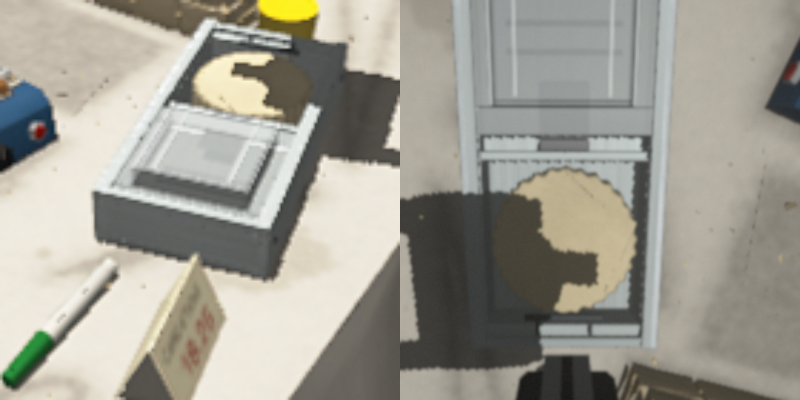

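The pictures show the lid over the deck against the stop: its panel back is at keeper x ≈ 28.7 mm (29 expected). The hook stands at 51 mm behind it, so the tab is up. The curd lies in the well, and the cup, card and marker are in place.

Run:
```python
from h import *
print(bot.finish_job())
```

```text
the job is handed in; nothing more can be done
None
```

The keeper is open, and I handed the job in at about 15 s of the 38 s allowed. I pressed the tab down, the lid sprang free, and I pushed it by its raised back face to the end stop. I then withdrew the gripper clear of everything.

**Last checks:**
- **Lid:** the panel's back face is at keeper x ≈ 28.7 mm, against 29 mm expected at the stop.
- **Tab:** the hook stands at 51 mm behind the lid, so the tab has snapped up.
- **Force:** the wrist read about 22 N in the final push against the stop, and about 0 N after withdrawing.
- **Curd, cup, card and marker:** the curd lies in the well, and the cup, card and marker look unmoved. I judged these four from the pictures and did not measure them again.

**What disagreed:**
- **Fingertip height:** the shut fingertips measured about 17 mm behind the reported tool point, not 22 mm ahead as stated. My first presses stopped short of the tab without touching anything, and I corrected the height from the depth images and the contact force.
- **Spring travel:** the lid sprang about 15 mm along its rails, not about 7 mm.

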